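Snap a steel blank into a sprung nest with a tamper

ROBOT

A 7-joint arm with a two-finger parallel gripper is mounted at the origin on the work surface. World frame = base frame: x ahead of the robot, y to its left, z up, the work surface at z = 0. Lengths are in m, angles in rad, forces in N, time in s.
With the tool pointing down it reaches from about 0.4 to 0.925 m from the base axis. Payload 5.6 kg.
Tool frame: the origin (TCP) lies on the front face of the gripper's body, between the roots of the fingers; the fingertips stand 73 mm ahead of it and the grasp point (between the pads) lies 54 mm ahead of it; z points along the fingers, y is the line along which they close (so a half turn about z gives the same grasp; the last joint's range is limited). The gripper opens to 85 mm and grips with 20 to 120 N. Pads are 22 mm wide; open, the fingers measure 114 mm over their backs; the gripper's body (76 mm by 85 mm) begins 54 mm behind the grasp point. The pads swing forward as they close: fully open they stand 13 mm farther back than shut.
Start: joints at [-1.277, 0.468, -0.012, 1.603, 0.006, 1.071, -0.056], TCP at [0.215, 0.613, 0.304] pointing down, gripper open.
Joint ranges: [-2.53, 2.53], [-0.31, 2.02], [-1.57, 1.55], [0.28, 2.44], [-1.29, 4.43], [0.15, 1.84], [-2.92, 2.92]. Speed limits (rad/s): [2.57, 2.57, 3.14, 3.14, 3.14, 3.14, 3.14].

INTERFACE

Orientations are given as a 3x3 rotation matrix whose columns are the frame's x, y, z axes.
In Python, from station import bot gives the robot as it stands. Calls block until the motion is done:
- bot.reach(position, orientation): joint-space move of the TCP to a pose.
- bot.movel(position, attitude=None, rate=0.15): straight line of the TCP; attitude=None keeps the orientation; rate is the mean speed in m/s.
- bot.movej(angles): joint-space move.
- bot.set_gripper(opening): opening from 0.0 (shut) to 1.0 (fully open); the grip force is fixed at half the most; returns when the fingers have stopped.
- bot.wait(seconds).
- bot.solve_ik(position, orientation): joint angles nearest the present ones, or None.
- bot.sense(): the state.
- bot.read_camera(name): name is "scene" or "side" or "wrist"; returns a dict with "pixels" (384x512x3 uint8, blue, green, red), "fx", "fy", "cx", "cy" (pixels), "distortion" ([k1, k2, p1, p2, k3] as OpenCV has them; the pictures are not rectified), "xyz" and "orientation" of the camera in the world; the wrist camera has in their place "mount" (4x4, takes a point from camera to tool coordinates, whose origin is the TCP and whose axes are the flange's). Camera axes: x right, y down, z forward; pixel columns grow to the right and rows downward; lengths in m; the calibration is good to about 2 mm. A picture is of the moment at which its call begins: read the wrist's pose just before it. There is no depth.
A pose or a line that the arm cannot do raises bot.IKError and nothing moves.
- bot.sign_off(): hands the job in; it is judged then, once.
The state is a dict: "time": time; "joints": joint angles; "joint_vel": joint speeds; "joint_efforts": joint torques, N m; "tool_pos": TCP position; "ee_rot": TCP orientation; "wrist_force": force on the tool from outside, world axes, zero at the start; "torque": the same for the moment, N m; "opening": opening from 0.0 (shut) to 1.0 (fully open); "grip_force": force on a finger pad.
Only numpy, scipy, OpenCV 4.12 (cv2) and the standard library are available. Lean on these libraries where they do the work, as an engineer would, in place of code of your own. Each camera call takes 0.05 s, during which the arm holds its last target. There are 200 camera calls.

TASK

Take the tamper from its rubber rest and with it (not with the gripper) press the steel blank squarely down into the nest until it and the sprung plate under it bottom out level, which you must feel; hold it there firmly for half a second or more with roughly 20 N, never more than 30 N. Then let up, so that the blank stays down level under all three latches, and stand the tamper upright back in its rest, leaving the other things on the bench alone.

Things in the scene. Friction and masses are not known exactly. Their poses are not given: they have to be found in the camera images.
- nest: fixed snap-in nest: grey square base 130 x 130 x 12 mm, on it a dark round housing (outer diameter 104, bore 68 mm, top 42 mm above the underside) and six steel guide pins, 8 mm thick, standing to 62 mm round a free circle of 66 mm. Origin: centre of the underside, z up.
- latches (a point): centre of the nest, level with the flat undersides of its three steel latches, 42 mm above the nest's underside. The latches slide radially on the housing, each sprung inward with about 1 N; their sloped noses are pushed out by the sinking blank (5 to 10 N in all) and spring back over its top face. Sprung in, the noses leave a free circle of 55 mm.
- blank: loose plain steel disc, diameter 64 mm, 10 mm thick, 0.2 kg, lying level on the sprung plate between the guide pins, above the latches (its underside starts 54 mm above the nest's underside). Caught, its underside is about 32 mm above the nest's underside. Origin: centre of its underside, z up.
- plate (a joint): travel (m) of the sprung 50 mm plate under the blank: 0 up (start), growing downward; its spring pushes up with 4.5 N at 0 and 10 N at 0.03. Gimballed: pressed off centre it leans, to 0.12 rad. The blank is caught at 0.022; blank and plate bottom out on a hidden shoulder in the bore at 0.023 to 0.032, which differs from nest to nest and is only felt: force then climbs past 15 N by 4 to 15 N a mm.
- tamper: loose hand tamper, 0.35 kg, 90 mm tall, standing upright: flat steel foot 44 mm in diameter and 16 mm thick, a neck 20 mm thick up to 32 mm, and a square dark wooden handle 28 x 28 mm (faces along its x and y axes) from 32 to 90 mm. Origin: centre of the foot's flat underside, z up along the handle.
- rest: fixed black rubber ring lying on the bench, outer diameter 80, inner 56, 6 mm high, in which the tamper stands on the bench top. Origin: centre of its underside.
- chuck_key: bystander: T-shaped steel chuck key lying on the bench, about 115 x 110 mm; origin at the middle of its shank's underside.
- oil_can: bystander: green can 60 mm in diameter, 120 mm high, upright; origin at the centre of its underside.
- spanner: bystander: spanner lying on the bench, about 180 mm long; origin under its middle.
- tool_block: bystander: dark steel block 60 x 50 x 30 mm with a square lathe tool 100 mm long on top; origin at the centre of its underside.
There are look-alikes about, which are no part of the job. Leave any blue look-alike of the tamper alone. There is more than one size of the rest; the job needs the smaller.

How it is judged:
On the way:
1. the tamper presses the blank with over 15 N (more than springs and latches give: it has bottomed), plate past the catching depth, blank level within 3.5 degrees, for half a second (value of joint plate above 0.022 m and angle between blank's own z axis and vertical below 0.06 rad and contact force between tamper and blank above 15 N), for 0.5 s.
At the end, for the whole second after the job is handed in: The blank lies at rest in the nest, level within 3.5 degrees, caught under all three latches (underside less than 34.5 mm above the nest's underside, centred within 5 mm); the tamper stands upright (within 3.5 degrees) and still, on the bench inside its rest ring (centres within 8 mm), released (z of blank in the frame of nest below 0.0345 m and angle between each of blank, tamper's own z axis and vertical below 0.06 rad and horizontal distance between blank and nest below 0.005 m and linear speed of each of blank, tamper below 0.01 m/s and horizontal distance between tamper and rest below 0.008 m and height (world z) of tamper below 0.004 m); the robot touches nothing.
It fails at once if the tamper pushes the blank with more than 30 N (contact force between tamper and blank above 30 N).
It fails at once if the gripper touches the blank (contact force between the arm and blank above 1 N).
It fails at once if the fingers touch the blank (contact force between the fingers and blank above 1 N).
It fails at once if a bystander is moved more than 20 mm (distance of any of chuck_key, oil_can, spanner, tool_block from where it was at the start of the episode above 0.02 m).
It also fails if it takes over 54 s, if anything falls off the work surface, if the arm or the gripper's body presses on something with over 40 N, if the wrist force passes 120 N, or if a joint passes its speed limit or range.

## Working session

There is one attempt and no reset: what is moved stays moved. The work goes in short steps, each a Python script; the robot and the scene stay as the last script left them, time stands still between calls to the robot, and variables do not carry over. Pictures are saved under pics/ and viewed, at most 10 in all, crops included, and the job is handed in when it is done.

```bash
ls; mkdir -p pics; python3 - <<'E'
from station import bot
import cv2,pickle,numpy as np
d={}
d['s0']=bot.sense()
for n in ("scene","side","wrist"):
    d[n]=bot.read_camera(n); cv2.imwrite(f"pics/{n}0.png",d[n]["pixels"])
pickle.dump(d,open("d0.pkl","wb"))
for n in ("scene","side"): print(n,d[n]["xyz"],np.round(d[n]["orientation"],3).tolist(),d[n]["fx"],d[n]["distortion"])
print(d["wrist"]["mount"],d['s0'])
E
```

```text
pics
scene [0.8978648  0.56482648 0.70184851] [[-0.865, 0.337, -0.372], [0.502, 0.594, -0.628], [0.009, -0.73, -0.683]] 386.5316101373316 [-0.03884753  0.          0.          0.          0.        ]
side [ 0.06758243 -0.90846695  0.72562068] [[0.887, -0.251, 0.387], [-0.462, -0.47, 0.752], [-0.007, -0.846, -0.533]] 401.8926574217349 [0.04359525 0.         0.         0.         0.        ]
[[-6.54027138e-04 -9.60799075e-01 -2.77244854e-01  7.13689728e-02]
 [ 9.99999755e-01 -5.59468819e-04 -4.20169579e-04 -7.21193421e-04]
 [ 2.48588692e-04 -2.77245061e-01  9.60799206e-01 -7.10405227e-02]
 [ 0.00000000e+00  0.00000000e+00  0.00000000e+00  1.00000000e+00]] {'time': 0.0, 'joints': array([-1.2770209 ,  0.46836917, -0.01158804,  1.60367352,  0.00597582,
        1.07140984, -0.05628867]), 'joint_vel': array([ 0.00042798, -0.00167822,  0.00086658,  0.00092771, -0.00016506,
       -0.00056655,  0.00069726]), 'joint_efforts': array([ 6.69126621e-04, -5.32385516e+01,  2.14161014e-02, -2.51304996e+01,
        1.14328347e-02,  7.47532787e-03,  2.44980919e-05]), 'tool_pos': array([0.21469999, 0.61303599, 0.30292275]), 'ee_rot': array([[-9.43799639e-01,  3.30517769e-01, -4.96134237e-04],
       [ 3.30518123e-01,  9.43798011e-01, -1.75664683e-03],
       [-1.12352487e-04, -1.82190400e-03, -9.99998334e-01]]), 'wrist_force': array([ 0.21170998, -0.40184486,  0.09551317]), 'torque': array([ 0.00631262,  0.01437667, -0.02653467]), 'grip_force': 0.0, 'opening': 1.0003674452113132}
```

View pics/scene0.png

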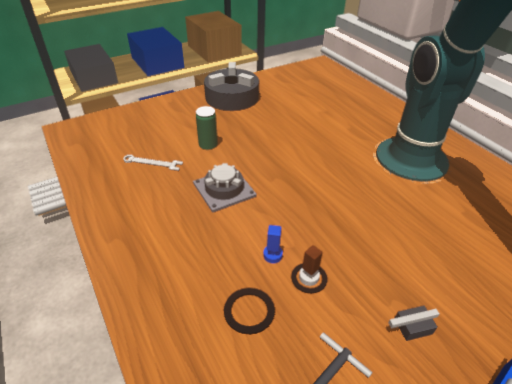

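View pics/side0.png

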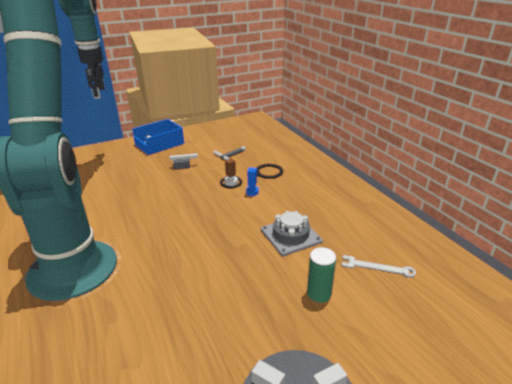

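Scene picture: tamper's brown handle is at (312,262) in the small ring (309,278), the blue look-alike at (273,245), the nest at (224,183) with the blank's top at about (224,171), and the large ring at (249,311). The side picture agrees: tamper (231,172), blue (252,182), nest (291,232).

```bash
cat > h.py <<'E'
import numpy as np,cv2,pickle
def cam(c,s=None):
    K=np.array([[c["fx"],0,c["cx"]],[0,c["fy"],c["cy"]],[0,0,1.]])
    if "mount" in c:
        T=np.eye(4);T[:3,:3]=s["ee_rot"];T[:3,3]=s["tool_pos"];T=T@c["mount"];R,t=T[:3,:3],T[:3,3]
    else: R,t=np.array(c["orientation"]),np.array(c["xyz"])
    return K,np.array(c["distortion"],float),R,t
def pt(c,uv,z,s=None):
    K,D,R,t=cam(c,s)
    n=cv2.undistortPoints(np.array([[uv]],float),K,D)[0,0]
    d=R@np.array([n[0],n[1],1]); return t+d*(z-t[2])/d[2]
def proj(c,P,s=None):
    K,D,R,t=cam(c,s)
    return cv2.projectPoints(np.atleast_2d(P).astype(float),cv2.Rodrigues(R.T)[0],-R.T@t,K,D)[0][:,0]
E
python3 - <<'E'
from h import *
d=pickle.load(open("d0.pkl","rb"))
for n,uv,z in [("scene",(309,278),.003),("scene",(312,250),.09),("side",(231,182),.003),("side",(230,160),.09),
 ("scene",(273,256),.005),("side",(252,191),.005),
 ("scene",(224,171),.064),("side",(291,218),.064),("scene",(224,186),.012),("scene",(249,311),.003),("scene",(415,322),.03),("scene",(206,112),.12),("scene",(346,353),.01)]:
    print(n,uv,z,pt(d[n],uv,z).round(3))
E
```

```text
scene (309, 278) 0.003 [0.536 0.202 0.003]
scene (312, 250) 0.09 [0.535 0.194 0.09 ]
side (231, 182) 0.003 [0.533 0.2   0.003]
side (230, 160) 0.09 [0.533 0.199 0.09 ]
scene (273, 256) 0.005 [0.572 0.112 0.005]
side (252, 191) 0.005 [0.57  0.11  0.005]
scene (224, 171) 0.064 [ 0.56  -0.151  0.064]
side (291, 218) 0.064 [ 0.561 -0.149  0.064]
scene (224, 186) 0.012 [ 0.562 -0.152  0.012]
scene (249, 311) 0.003 [0.689 0.206 0.003]
scene (415, 322) 0.03 [0.433 0.401 0.03 ]
scene (206, 112) 0.12 [ 0.511 -0.356  0.12 ]
scene (346, 353) 0.01 [0.579 0.376 0.01 ]
```

```bash
cat >> h.py <<'E'
def down(a):
    c,s=np.cos(a),np.sin(a); return np.array([[c,s,0],[s,-c,0],[0,0,-1.]])
E
python3 - <<'E'
from h import *
from station import bot
for a in np.arange(-180,180,30):
    q=[bot.solve_ik([x,y,.3],down(np.radians(a))) for x,y in((.534,.2),(.561,-.15))]
    print(a,[None if k is None else np.round(k,2).tolist() for k in q])
print(bot.sense()["time"])
E
```

```text
-180 [[-0.55, 0.34, 0.17, 1.82, -0.07, 1.0, 1.21], [-0.35, 0.41, 0.72, 1.82, -0.31, 1.03, 2.06]]
-150 [[-0.46, 0.34, 0.06, 1.81, -0.02, 1.0, 1.7], [-0.27, 0.39, 0.61, 1.81, -0.26, 1.02, 2.54]]
-120 [[-0.39, 0.34, -0.03, 1.81, 0.01, 1.0, 2.19], [1.08, 0.78, -1.32, 1.73, 0.79, 1.28, 2.19]]
-90 [[-0.31, 0.35, -0.14, 1.8, 0.06, 1.0, 2.68], [-0.7, 0.72, 1.35, 1.83, -0.76, 1.23, -2.25]]
-60 [[-1.33, 0.7, 1.35, 1.86, -0.74, 1.21, -2.35], [-0.7, 0.72, 1.35, 1.83, -0.76, 1.23, -1.73]]
-30 [[-1.33, 0.7, 1.35, 1.86, -0.74, 1.21, -1.83], [-0.6, 0.56, 1.12, 1.83, -0.56, 1.11, -1.37]]
0 [[-0.96, 0.38, 0.69, 1.84, -0.28, 1.02, -1.72], [-0.56, 0.52, 1.04, 1.83, -0.5, 1.09, -0.91]]
30 [[-0.88, 0.37, 0.59, 1.84, -0.24, 1.01, -1.25], [-0.53, 0.49, 0.99, 1.83, -0.47, 1.07, -0.41]]
60 [[-0.84, 0.36, 0.53, 1.83, -0.21, 1.0, -0.75], [-0.5, 0.48, 0.94, 1.83, -0.44, 1.06, 0.08]]
90 [[-0.79, 0.35, 0.46, 1.83, -0.18, 1.0, -0.25], [-0.47, 0.46, 0.89, 1.82, -0.41, 1.05, 0.58]]
120 [[-0.7, 0.34, 0.36, 1.83, -0.14, 1.0, 0.23], [-0.46, 0.46, 0.88, 1.82, -0.4, 1.05, 1.1]]
150 [[-0.62, 0.34, 0.25, 1.82, -0.1, 1.0, 0.72], [-0.41, 0.43, 0.81, 1.82, -0.36, 1.04, 1.58]]
0.15
```

```bash
python3 - <<'E'
from h import *
from station import bot
R=down(np.radians(120)); d={}
for n,x,y in(("nest",.561,-.15),("tamp",.534,.2)):
    bot.reach([x,y,.3],R); s=bot.sense(); c=bot.read_camera("wrist"); d[n]=(s,c); print(s["time"],s["tool_pos"])
pickle.dump(d,open("d1.pkl","wb"))
cv2.imwrite("pics/w1.png",np.vstack([cv2.resize(d[k][1]["pixels"][:,:],(400,300)) for k in d]))
print(bot.sense()["wrist_force"])
E
```

```text
3.0917 [ 0.56135926 -0.1489663   0.29984127]
4.4583 [0.53449733 0.19838866 0.30025186]
[-0.33235912  1.24361742  0.69121437]
```

View pics/w1.png

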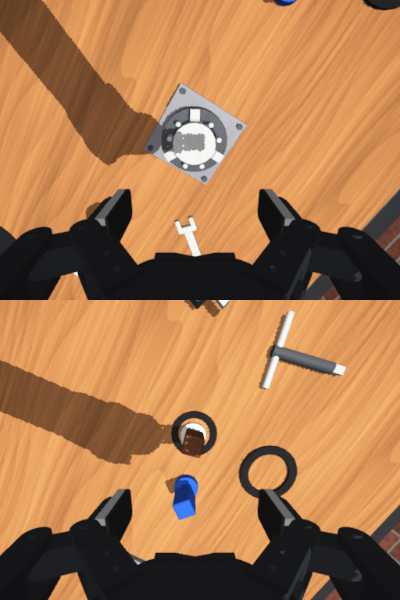

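Wrist pictures: the nest is centred near (195,140) with the blank on it. In the lower one the tamper is near (193,436), square handle seen from above in the small ring. I'll enlarge both.

```bash
python3 - <<'E'
from h import *
d=pickle.load(open("d1.pkl","rb"))
f=lambda k,u,v,w,m:cv2.resize(d[k][1]["pixels"][v:v+w,u:u+w],None,fx=m,fy=m,interpolation=cv2.INTER_CUBIC)
a=f("tamp",210,135,80,5);b=f("nest",180,100,140,400/140)
cv2.imwrite("pics/w2.png",np.hstack([a,b]))
E
```

```text
(no output)
```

View pics/w2.png

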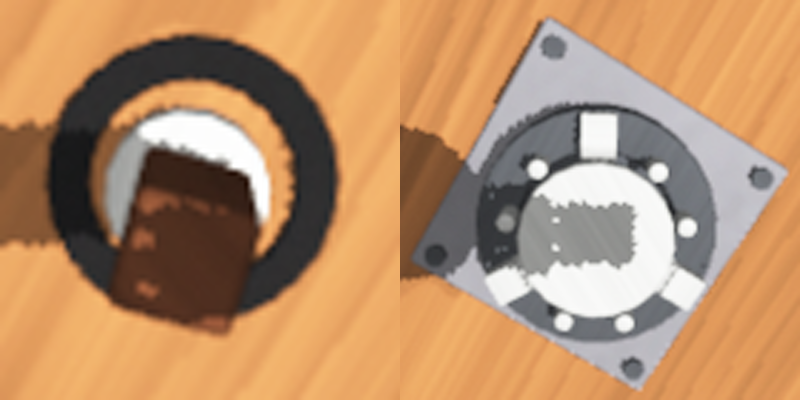

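Crops: the handle's top face has corners at about (140,187), (260,220), (228,333), (112,300). The ring centre is at (193,175) and the blank's centre at (597,240). The base corners are (545,17), (788,172), (640,388) and (412,258).

```bash
python3 - <<'E'
from h import *
d=pickle.load(open("d1.pkl","rb"))
s,c=d["tamp"]
C=np.array([pt(c,(210+u/5,135+v/5),.09,s) for u,v in((140,187),(260,220),(228,333),(112,300))])[:,:2]
print(C.mean(0)); 
for i in range(4):
    e=C[(i+1)%4]-C[i]; print(np.hypot(*e),np.degrees(np.arctan2(e[1],e[0])))
print("ring",pt(c,(210+193/5,135+175/5),.004,s))
for u,v in((47,180),(338,180),(193,35),(193,318)): print(pt(c,(210+u/5,135+v/5),.004,s))
s,c=d["nest"];m=.35
f=lambda u,v,z:pt(c,(180+(u-400)*m,100+v*m),z,s)
print("blank",f(597,240,.064),f(517,240,.064),f(675,240,.064),f(597,163,.064),f(597,318,.064))
B=np.array([f(u,v,.012) for u,v in((545,17),(788,172),(640,388),(412,258))]);print("base",B.mean(0),np.linalg.norm(B-np.roll(B,1,0),axis=1))
E
```

```text
[0.53140883 0.1968905 ]
0.02611962637677952 14.195453541252792
0.025708061844102476 -74.96122941049738
0.02592600626035055 -166.71016012444176
0.025302049073633204 105.49816498675467
ring [0.5315176  0.19980242 0.004     ]
[0.49771424 0.17882979 0.004     ]
[0.56645411 0.21824773 0.004     ]
[0.51289868 0.23230882 0.004     ]
[0.55167825 0.16460437 0.004     ]
blank [ 0.56120039 -0.15158543  0.064     ] [ 0.53326042 -0.16776215  0.064     ] [ 0.58843975 -0.13581448  0.064     ] [ 0.54565886 -0.12472896  0.064     ] [ 0.57785903 -0.18037233  0.064     ]
base [ 0.5611405  -0.15216039  0.012     ] [0.12676108 0.12973836 0.12678491 0.1282248 ]
```

```bash
python3 - <<'E'
from h import *
from station import bot
R=down(np.radians(104.5)); x,y=.532,.198
bot.reach([x,y,.22],R); bot.movel([x,y,.118],rate=.12); bot.set_gripper(0.0)
s=bot.sense(); print(s["time"],s["tool_pos"],s["opening"],s["grip_force"],s["wrist_force"])
bot.movel([x,y,.24],rate=.15); s=bot.sense(); bot.wait(.2); print(bot.sense()["wrist_force"])
s=bot.sense(); d={"s":s}
for n in("scene","side"): d[n]=bot.read_camera(n)
pickle.dump(d,open("d2.pkl","wb")); print(bot.sense()["time"],s["opening"],s["grip_force"],s["tool_pos"])
z=s["tool_pos"]-[0,0,.118]; cr=[]
for n in("scene","side"):
    u,v=proj(d[n],z+[0,0,.05])[0].astype(int); print(n,u,v)
    cr.append(cv2.resize(d[n]["pixels"][v-40:v+40,u-40:u+40],(400,400),interpolation=cv2.INTER_CUBIC))
cv2.imwrite("pics/g.png",np.hstack(cr))
E
```

```text
6.4917 [0.53213387 0.19811522 0.1183842 ] 0.32336629540925577 59.9191278219223 [-1.16976636 -0.93998035  4.21322325]
[ 0.35344393 -1.06049448 -3.89060394]
7.7583 0.3245919329896534 59.08416509628296 [0.53163043 0.19780172 0.23912282]
scene 319 223
side 228 138
```

View pics/g.png

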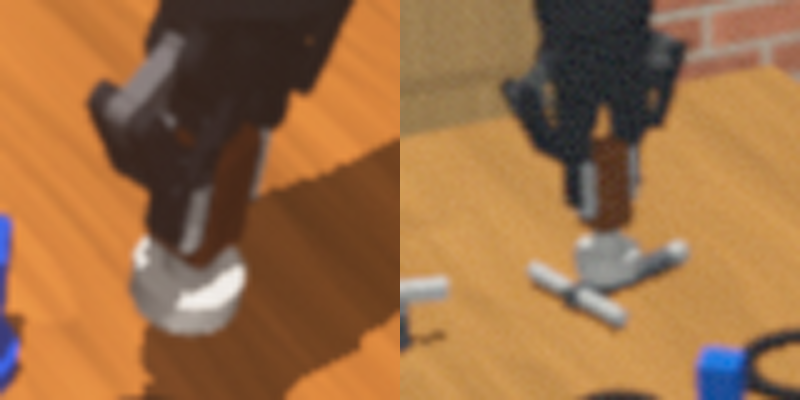

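The tamper hangs upright, with its foot centred at crop (189,284) in the scene view and (607,260) in the side view. I'll compare that with the prediction, then move over the nest and feel downwards.

```bash
python3 - <<'E'
from h import *
from station import bot
d=pickle.load(open("d2.pkl","rb")); p=d["s"]["tool_pos"]-[0,0,.118]
for n in("scene","side"): print(n,proj(d[n],p+[0,0,.008]))
print(pt(d["scene"],(279+189/5,183+284/5),p[2]+.008),pt(d["side"],(188+207/5,98+260/5),p[2]+.008),p)
R=down(np.radians(104.5))
bot.reach([.561,-.151,.24],R)
bot.movel([.561,-.151,.064+.118+.008],rate=.1); bot.wait(.3)
F=[];
for i in range(10): bot.wait(.02); F.append(bot.sense()["wrist_force"])
s=bot.sense(); print(s["time"],s["tool_pos"],np.mean(F,0),np.std(F,0))
t=s["time"]; p=s["tool_pos"]; bot.movel([.561,-.151,p[2]-.0005],rate=.05); print(bot.sense()["time"]-t)
np.save("f0.npy",np.mean(F,0))
E
```

```text
scene [[316.6387541 237.9822324]]
side [[229.107816   149.72738346]]
[0.53421295 0.20174051 0.12912282] [0.53166292 0.19551128 0.12912282] [0.53163043 0.19780172 0.12112282]
10.1917 [ 0.56109071 -0.15097872  0.19022034] [-0.06918739  0.48277521 -3.63103577] [0.18939335 0.38211515 0.28235143]
0.25
```

```bash
python3 - <<'E'
from h import *
from station import bot
f0=np.load("f0.npy")[2]
def force(n=4):
    F=[]
    for i in range(n): bot.wait(.012); F.append(bot.sense()["wrist_force"][2])
    return np.mean(F)-f0
z=.1855; log=[]
for k in range(80):
    dz=.001 if z>.1625 else .0003
    z-=dz; bot.movel([.561,-.151,z],rate=.02); f=force(); s=bot.sense()
    log.append((round(z,4),round(s["tool_pos"][2],4),round(f,1)))
    if f>19 or s["time"]>38: break
print(*log,sep="\n")
for i in range(14):
    bot.wait(.05); f=force(2); print(round(f,1),end=" ")
    if f<18.5: z-=.0001; bot.movel([.561,-.151,z],rate=.02)
    elif f>24: z+=.0001; bot.movel([.561,-.151,z],rate=.02)
s=bot.sense();print(s["time"],s["torque"],s["wrist_force"],s["tool_pos"])
E
```

```text
(0.1845, np.float64(0.1844), np.float64(0.3))
(0.1835, np.float64(0.1835), np.float64(0.5))
(0.1825, np.float64(0.1825), np.float64(0.0))
(0.1815, np.float64(0.1816), np.float64(1.4))
(0.1805, np.float64(0.1805), np.float64(1.6))
(0.1795, np.float64(0.1795), np.float64(2.2))
(0.1785, np.float64(0.1785), np.float64(2.0))
(0.1775, np.float64(0.1776), np.float64(3.3))
(0.1765, np.float64(0.1765), np.float64(3.7))
(0.1755, np.float64(0.1755), np.float64(4.0))
(0.1745, np.float64(0.1745), np.float64(4.6))
(0.1735, np.float64(0.1735), np.float64(5.5))
(0.1725, np.float64(0.1725), np.float64(6.4))
(0.1715, np.float64(0.1715), np.float64(6.0))
(0.1705, np.float64(0.1703), np.float64(3.8))
(0.1695, np.float64(0.1694), np.float64(3.2))
(0.1685, np.float64(0.1684), np.float64(3.4))
(0.1675, np.float64(0.1675), np.float64(4.3))
(0.1665, np.float64(0.1665), np.float64(4.5))
(0.1655, np.float64(0.1655), np.float64(4.5))
(0.1645, np.float64(0.1644), np.float64(5.1))
(0.1635, np.float64(0.1634), np.float64(4.9))
(0.1625, np.float64(0.1624), np.float64(5.3))
(0.1622, np.float64(0.1622), np.float64(6.
[... 371 characters left out ...]
(0.1595, np.float64(0.1594), np.float64(5.2))
(0.1592, np.float64(0.1591), np.float64(5.2))
(0.1589, np.float64(0.1588), np.float64(5.8))
(0.1586, np.float64(0.1586), np.float64(6.3))
(0.1583, np.float64(0.1584), np.float64(8.4))
(0.158, np.float64(0.1583), np.float64(10.6))
(0.1577, np.float64(0.1582), np.float64(12.5))
(0.1574, np.float64(0.1582), np.float64(14.5))
(0.1571, np.float64(0.158), np.float64(15.7))
(0.1568, np.float64(0.158), np.float64(18.3))
(0.1565, np.float64(0.1579), np.float64(19.6))
20.1 19.2 19.9 20.2 20.4 19.9 19.6 19.9 19.5 19.3 19.3 19.8 19.5 20.1 23.7167 [ 0.52778247  1.84586659 -0.01767039] [-7.5486224   3.00816987 15.99859152] [ 0.56091287 -0.15125178  0.15786174]
```

Bottoming was felt: the force climbs steeply from TCP z 0.1585 and holds at about 20 N. I'll check the level before letting up.

```bash
python3 - <<'E'
from h import *
from station import bot
cr=[]
for n in("scene","side"):
    c=bot.read_camera(n); u,v=proj(c,[.561,-.151,.05])[0].astype(int)
    cr.append(cv2.resize(c["pixels"][v-35:v+35,u-35:u+35],(400,400),interpolation=cv2.INTER_CUBIC))
cv2.imwrite("pics/p.png",np.hstack(cr)); s=bot.sense(); print(s["time"],s["wrist_force"],s["torque"],s["ee_rot"][:,2])
E
```

```text
23.8167 [-7.01799847  2.633037   15.61084621] [0.50685526 1.82600553 0.03712294] [ 1.22996281e-04  1.21579927e-03 -9.99999253e-01]
```

View pics/p.png

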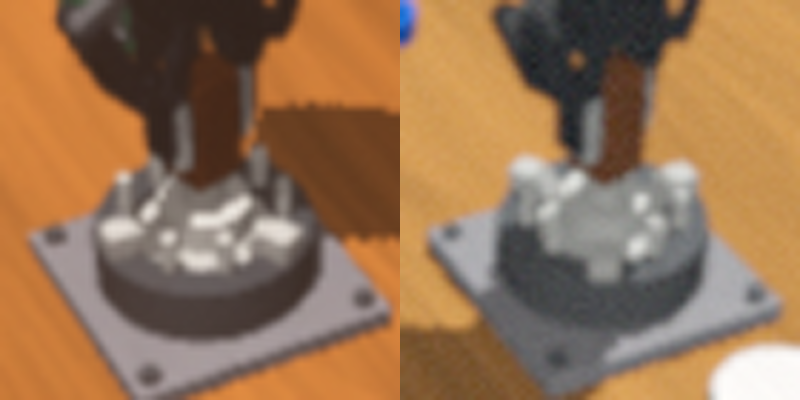

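The tamper stands vertical in the bore in both views, latches around it. I'll relax the sideways load by shifting a little with it, hold again, then let up slowly and look.

```bash
python3 - <<'E'
from h import *
from station import bot
f0=np.load("f0.npy")
def F(n=5):
    o=[]
    for i in range(n): bot.wait(.02); s=bot.sense(); o.append(np.r_[s["wrist_force"]-f0,s["torque"]])
    return np.mean(o,0).round(2)
x,y,z=.561,-.151,.1565
for i in range(3):
    x-=.0002;y+=.0001; bot.movel([x,y,z],rate=.02); f=F(); print(f)
    if f[2]>24: break
bot.wait(.5); print(F())
bot.movel([x,y,.166],rate=.015); print("up",F()); bot.movel([x,y,.24],rate=.12); 
bot.reach([.532,.199,.24],down(np.radians(104.5)))
cr=[]
for n in("scene","side"):
    c=bot.read_camera(n); u,v=proj(c,[.561,-.151,.05])[0].astype(int)
    cr.append(cv2.resize(c["pixels"][v-35:v+35,u-35:u+35],(400,400),interpolation=cv2.INTER_CUBIC))
cv2.imwrite("pics/q.png",np.hstack(cr)); print(bot.sense()["time"],bot.sense()["opening"])
E
```

```text
[-6.9   1.22 19.3   0.45  1.72 -0.04]
[-6.340e+00  1.360e+00  1.917e+01  4.300e-01  1.660e+00  1.000e-02]
[-5.89  0.74 18.39  0.35  1.51 -0.  ]
[-5.96  1.27 18.98  0.38  1.52 -0.03]
up [ 0.27 -0.65  0.34  0.   -0.01 -0.  ]
28.45 0.32258807013497304
```

View pics/q.png

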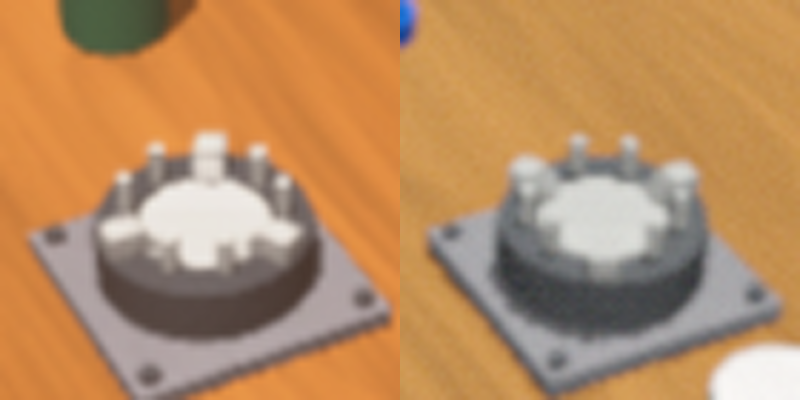

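The blank sits low and level with all three latch noses sprung over it, and it did not follow the tamper up. Now I'll place the tamper.

```bash
python3 - <<'E'
from h import *
from station import bot
x,y=.532,.1985
bot.movel([x,y,.125],rate=.12); bot.wait(.2)
f0=np.mean([(bot.wait(.02),bot.sense()["wrist_force"][2])[1] for i in range(8)]); z=.1215
for k in range(20):
    bot.movel([x,y,z],rate=.03); f=np.mean([(bot.wait(.015),bot.sense()["wrist_force"][2])[1] for i in range(3)])-f0
    if f>3: break
    z-=.0005
print(z,f); bot.set_gripper(1.0); bot.wait(.2)
bot.movel([x,y,.25],rate=.12)
bot.reach([.5,.05,.34],down(np.radians(104.5))); bot.wait(.2)
s=bot.sense(); print(s["time"],s["wrist_force"],s["opening"])
cr=[]
for n in("scene","side"):
    c=bot.read_camera(n); u,v=proj(c,[.532,.198,.045])[0].astype(int)
    cr.append(cv2.resize(c["pixels"][v-35:v+35,u-35:u+35],(400,400),interpolation=cv2.INTER_CUBIC))
cv2.imwrite("pics/r.png",np.hstack(cr))
E
```

```text
0.118 7.154692791405084
35.3 [1.37429908 0.14963681 0.97803985] 1.0007048698809593
```

View pics/r.png

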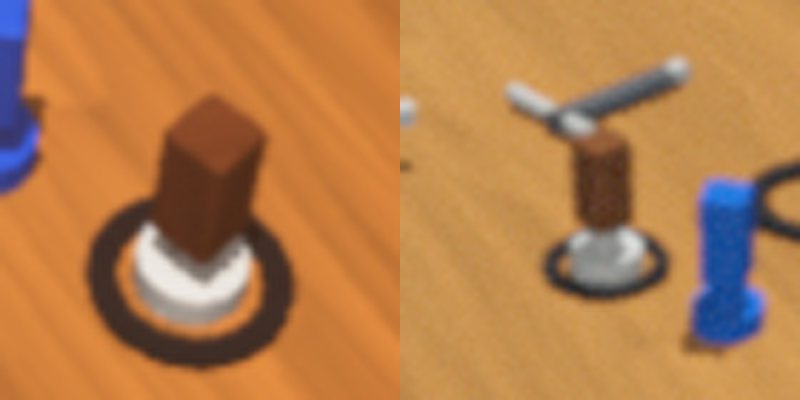

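The tamper stands upright, centred in its ring (foot at (193,275), ring at (190,280)), and the gripper is clear of it. I'm handing in.

```bash
python3 -c "
from station import bot
print(bot.sign_off())"
```

```text
the job is handed in; nothing more can be done
None
```

I pressed the blank until I felt it bottom out and held it there at about 20 N for over half a second. In the camera views it is level and caught under the latches, the tamper is back upright in its rest, and I handed the job in at about 35 s; sign-off gave no verdict.

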